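# Nest the light covers and print their stock label

### The arm

A 6-joint arm with a two-finger parallel gripper is mounted at the origin on the work surface. World frame = base frame: x ahead of the robot, y to its left, z up, the work surface at z = 0. Lengths are in m, angles in rad, forces in N, time in s.
With the tool pointing down it reaches from about 0.25 to 0.775 m from the base axis. Payload 8.9 kg.
Tool frame: the origin (TCP) lies at the very end of the fingers, on their centre line; the grasp point (between the pads) lies 19 mm behind it; z points along the fingers, y is the direction in which the jaws open and shut (so a half turn about z gives the same grasp; the last joint's range is limited). The gripper opens to 85 mm and grips with 20 to 120 N. Pads are 22 mm wide; open, the fingers measure 114 mm over their backs; the gripper's body (76 mm by 85 mm) begins 54 mm behind the grasp point. The pads swing forward as they close: fully open they stand 13 mm farther back than shut.
Start: joints at [0.971, 0.291, -0.153, 1.127, 0, 1.431], TCP at [0.233, 0.47, 0.231] pointing down, gripper open.
Joint ranges: [-2.52, 2.52], [-0.91, 1.74], [-1.3, 1.37], [-1.96, 2.02], [-1.52, 1.47], [-3.14, 3.14]. Speed limits (rad/s): [2.22, 2.22, 2.79, 3.14, 3.14, 3.14].

### API

Orientations are given as a unit quaternion [x, y, z, w].
In Python, from rig import bot, vision, order gives the robot as it stands.
- The arm moves only by the tool step_arm, never from a script. Its argument "plan" is a list of rows, each a list of 6 numbers: the shift along the world's x, y, z in mm, then the turn, a rotation vector about the world's x, y, z in degrees. A call has 1 to 12 rows; each row is the pose to reach, as a shift and turn from the pose commanded when the call began; what a row does not reach only later rows make up. A row lasts 1/8 s, in which the tool goes at most 62.5 mm and 10.7 degrees, less where a joint would pass 70% of its speed; a pose out of reach is approached as far as the arm can. A call with a gripper value outside its range is refused whole. "claw" is the finger opening in mm, from 0 to 85.4, set as the call begins (left out, the last holds). The fingers move at their own pace and stop on an object; "squeeze" is the grip in N (left out, the last holds). Time passes only in rows, so rows that repeat a pose let the fingers close. It gives the time, the measured TCP pose, the force and the opening at its end, in the units of the state.
- bot.sense(): the state, without advancing time (a new reading comes with each control period).
- vision.snapshot(name): name is "scene" or "top" or "wrist"; returns the picture (480x640x3 uint8, red, green, blue); there is no depth.
- vision.camera_model(name): a dict with "fx", "fy", "cx", "cy" (pixels), "world_from_camera" (4x4, takes a point from camera to world coordinates). Camera axes: x right, y down, z forward; pixel columns grow to the right and rows downward; lengths in m; the calibration is good to about 2 mm. A picture is of the moment at which its call begins: read the wrist's pose just before it. camera_model takes no time and is no camera call; for the wrist camera it gives the pose at the moment of the call.
- order.close_job(): hands the job in, once; it reports no verdict.
The state is a dict: "time_s": time; "qpos": joint angles; "joint_vel": joint speeds; "joint_efforts": joint torques, N m; "eef_pos": TCP position; "tool_rot": TCP orientation; "contact_force": force on the tool from outside, world axes, zero at the start; "moment": the same for the moment, N m; "finger_gap": opening from 0.0 (shut) to 1.0 (fully open).
Only numpy, scipy, OpenCV 4.12 (cv2) and the standard library are available. Lean on these libraries where they do the work, as an engineer would, in place of code of your own. Each camera call takes 0.05 s, during which the arm holds its last target. There are 200 camera calls.

### The job

Lift the small domed light cover out of the way by its stem and set it down gently, still upside down, cupped inside the large upturned cover. Then slide the loose label printer up until its front end lies flat against the steel stop and, with the stop backing it, press the big round feed key on its other end fully in for about a second; then let the key spring back and leave the printer resting against the stop. Leave the carton, can, tape roll and wrench where they are.

Things in the scene. Friction and masses are not known exactly. Their poses are not given: they have to be found in the camera images.
- stop: Fixed dark steel stop on the bench: an upright plate 140 mm wide (its x) and 65 mm high with a foot and two ribs behind it. The origin is on the bench, in the middle of the plate's flat bracing face; the face is the plane y = 0 and looks along -y; the foot reaches to y = +50 mm. The printer's lane is on the -y side.
- printer: Loose grey label printer 92 mm wide (x), 100 mm long (y), 42 mm high, 0.21 to 0.39 kg, too wide to grasp; slides on the bench with 1 to 4 N. Origin: centre of its underside. The plain front end (y = +50 mm) goes against the stop, its y axis along the stop's, within 40 mm of the plate's middle. The feed key is on the back end (y = -50 mm). Starts about 0.23 m off, askew, front to the stop.
- printer_front (a point): Centre of the printer's flat front end, 21 mm above its underside; axes as the printer.
- key_face (a point): Centre of the outer face of the feed key, a white round plunger 30 mm in diameter on the middle of the printer's back end, 21 mm above its underside; the face stands 16 mm out from the back end at rest and looks along the printer's -y. It moves with the key; axes as the printer.
- feed_key (a joint): Travel of the feed key in m: 0 at rest, 0.008 fully in (pressed along the printer's +y). Springy: 2.4 N starts it, 8 N holds it fully in, it springs back by itself; more than the friction that holds the printer, so an unbacked printer slides away.
- small_cover: Loose white plastic domed light cover lying upside down like a bowl between stop and printer: rim 104 mm in diameter, 42 mm high, wall 4 mm, flat underside 52 mm in diameter, 0.18 kg. An upright round steel stem 22 mm in diameter stands on its axis and ends 79 mm above its underside, 37 mm above the rim: lift it by this. Origin at the centre of the underside, z up.
- stem_top (a point): Centre of the top of the small cover's stem, 79 mm above its underside.
- big_cover: Loose white plastic domed light cover lying upside down like a bowl, empty, no stem: rim 140 mm in diameter, 50 mm high, wall 4 mm, flat inner floor 70 mm in diameter, 5 mm above its underside, 0.35 kg. Origin at the centre of the underside, z up. The small cover is to rest on this floor. It stands beyond the stop or at the lane's other end; the carton has the other place.
- carton: Bystander: cardboard carton 110 x 100 mm (x, y), 55 mm high, origin at the centre of its underside.
- can: Bystander: upright can 62 mm in diameter, 90 mm high, origin at the centre of its underside, beside the lane.
- tape_roll: Bystander: flat roll of black tape, 90 mm in diameter, 25 mm high, origin at the centre of its underside, on the other side of the lane.
- wrench: Bystander: steel wrench 160 mm long lying flat beside the lane, its length along its own x axis; origin near its middle, on the bench.

How it is judged:
On the way, in this order (a step that is already met when the one before it is completed fails the run):
1. the small cover is set upside down inside the large one and let go, with both upright (horizontal distance between small_cover and big_cover below 0.012 m and z of small_cover in the frame of big_cover between -0.002 and 0.012 m and angle between each of small_cover, big_cover's own z axis and vertical below 0.12 rad and contact force between the fingers and small_cover below 0.1 N), for 0.2 s.
2. the feed key is pressed fully in (over 6.5 mm of 8) while the printer's front bears flat on the steel stop (y of printer_front in the frame of stop between -0.006 and 0.006 m and x of printer_front in the frame of stop between -0.05 and 0.05 m and angle between the y axis of printer and the y axis of stop, either way round below 0.07 rad and angle between printer's own z axis and vertical below 0.06 rad and value of joint feed_key above 0.0065 m and contact force between printer and stop above 1.5 N), for 0.5 s.
At the end, for the whole second after the job is handed in: Small cover upside down in the large one (centres and heights within 12 mm, both upright within 0.12 rad), let go; printer flat, front within 6 mm of the stop's face, square within 0.07 rad, within 50 mm of the plate's middle; key out (under 1.5 mm); all at rest (all of step 1 and y of printer_front in the frame of stop between -0.006 and 0.006 m and x of printer_front in the frame of stop between -0.05 and 0.05 m and angle between the y axis of printer and the y axis of stop, either way round below 0.07 rad and angle between printer's own z axis and vertical below 0.06 rad and value of joint feed_key below 0.0015 m and linear speed of each of printer, small_cover, big_cover below 0.02 m/s); the robot touches nothing.
It fails at once if the carton is shoved more than 25 mm or tipped (distance of carton from where it was at the start of the episode above 0.025 m or angle between carton's own z axis and vertical above 0.3 rad).
It fails at once if the can is shoved more than 25 mm or tipped (distance of can from where it was at the start of the episode above 0.025 m or angle between can's own z axis and vertical above 0.3 rad).
It fails at once if the tape roll is shoved more than 25 mm or tipped (distance of tape_roll from where it was at the start of the episode above 0.025 m or angle between tape_roll's own z axis and vertical above 0.3 rad).
It fails at once if the wrench is shoved more than 25 mm or tipped (distance of wrench from where it was at the start of the episode above 0.025 m or angle between wrench's own z axis and vertical above 0.3 rad).
It fails at once if the small cover is dropped (falls free faster than 0.7 m/s, that is from more than about 25 mm) (linear speed of small_cover above 0.7 m/s and contact force between the fingers and small_cover below 0.05 N).
It also fails if it takes over 61 s, if anything falls off the work surface, if the arm or the gripper's body presses on something with over 40 N, if the wrist force passes 120 N, or if a joint passes its speed limit or range.

## Working session

There is one attempt and no reset: what is moved stays moved. The work goes in short steps, Python scripts to look and compute and a tool call to move; the robot and the scene stay as the last step left them, time stands still between calls to the robot, and variables do not carry over. Pictures are saved under pics/ and viewed, about 8 in all and at most 12, crops included, and the job is handed in when it is done.

Besides the shell and the picture viewer there is one more tool, called by a JSON object that holds its "name" and its "arguments". step_arm: Moves the arm, as the interface text tells. Its arguments: {"type":"object","properties":{"plan":{"type":"array"},"claw":{"type":"number"},"squeeze":{"type":"number"}},"required":["plan"]}

```bash
mkdir -p pics; ls; python3 - <<'E'
from rig import bot,vision,order
import cv2,numpy as np
print(bot.sense())
for n in("scene","top"):
    im=vision.snapshot(n); cv2.imwrite(f"pics/{n}0.png",im[:,:,::-1]); m=vision.camera_model(n); print(n,m)
E
```

```text
pics
{'time_s': 0.0, 'qpos': array([ 9.70705143e-01,  2.91265562e-01, -1.54122987e-01,  1.12669311e+00,
        4.37823208e-05,  1.43152165e+00]), 'joint_vel': array([ 2.97122606e-04,  1.97420755e-03, -5.83424843e-04, -3.19945385e-04,
       -6.62368094e-04, -3.72849908e-05]), 'joint_efforts': array([-2.51408550e-03, -5.37147081e+01,  3.31364751e+01,  1.61828776e-02,
       -2.29662564e-04,  1.17086671e-06]), 'eef_pos': array([0.23318271, 0.46989171, 0.23074119]), 'tool_rot': array([ 2.28374975e-01,  9.73573036e-01, -5.91337067e-04, -2.52619420e-04]), 'contact_force': array([ 0.68711548, -1.21510985, -0.88501234]), 'moment': array([-0.00455768,  0.04939791,  0.00200532]), 'finger_gap': 1.0041208117574163}
scene {'fx': 450.63743049286364, 'fy': 450.63743049286364, 'cx': 312.7639762721022, 'cy': 242.56474460137755, 'world_from_camera': array([[ 0.46144842,  0.51275235, -0.72398231,  1.17452316],
       [ 0.887143  , -0.26068683,  0.38081449, -0.30536771],
       [ 0.00653087, -0.81800208, -0.57517818,  0.55717312],
       [ 0.        ,  0.        ,  0.        ,  1.        ]])}
top {'fx': 615.2964378313717, 'fy': 615.2964378313717, 'cx': 317.7799182202485, 'cy': 244.72397864937994, 'world_from_camera': array([[ 2.57691119e-02, -9.83901605e-01,  1.76843389e-01,
         3.19364617e-01],
       [-9.99662873e-01, -2.48003605e-02,  7.68651795e-03,
        -1.87572374e-04],
       [-3.17699755e-03, -1.76981845e-01, -9.84208989e-01,
         1.46384030e+00],
       [ 0.00000000e+00,  0.00000000e+00,  0.00000000e+00,
         1.00000000e+00]])}
```

View pics/top0.png

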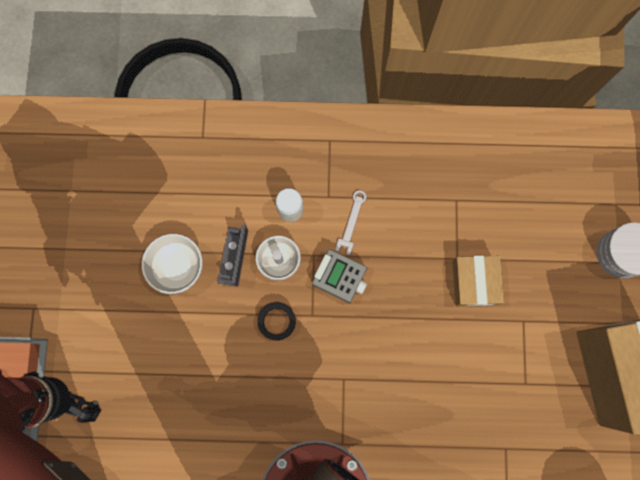

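View pics/scene0.png

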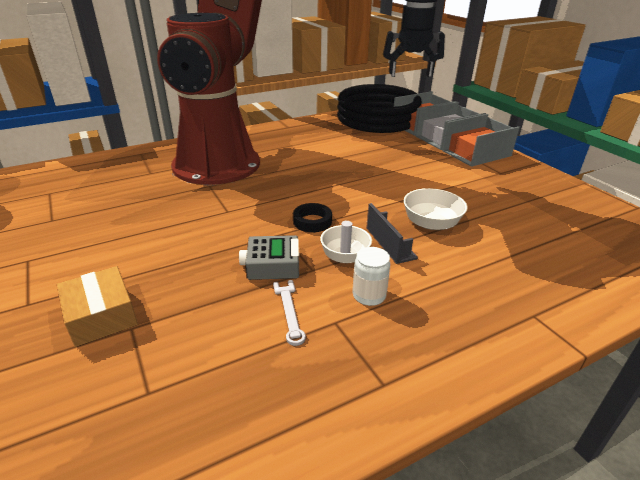

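The top picture shows the big cover at px (172,264), stop (233,255), small cover (278,257), printer (341,276) with its key at (362,288), wrench (352,220), can (289,205), tape (276,320) and carton (480,280). The scene view agrees. Next I'll measure with masks.

```bash
cat > h.py <<'E'
import numpy as np,cv2
from rig import bot,vision,order
def cast(m,uv,z):
    uv=np.atleast_2d(np.array(uv,float)); T=m["world_from_camera"]
    d=np.c_[(uv[:,0]-m["cx"])/m["fx"],(uv[:,1]-m["cy"])/m["fy"],np.ones(len(uv))]@T[:3,:3].T
    return T[:3,3]+d*((z-T[2,3])/d[:,2])[:,None]
def blobs(mask,amin=30):
    n,l,s,c=cv2.connectedComponentsWithStats(mask.astype(np.uint8)); 
    return [(l==i,s[i],c[i]) for i in range(1,n) if s[i,4]>=amin]
def contour(b):
    return max(cv2.findContours(b.astype(np.uint8),cv2.RETR_EXTERNAL,cv2.CHAIN_APPROX_NONE)[0],key=len)[:,0]
E
python3 - <<'E'
from h import *
np.set_printoptions(precision=4,suppress=True)
im=cv2.imread("pics/top0.png"); m=vision.camera_model("top"); hsv=cv2.cvtColor(im,cv2.COLOR_BGR2HSV)
roi=np.zeros(im.shape[:2],bool); roi[180:350,130:520]=1
for nm,mask in(("white",(hsv[...,1]<60)&(hsv[...,2]>130)),("grey/dark",(hsv[...,1]<90)&(hsv[...,2]<=140)),):
    for b,s,c in blobs(mask&roi):
        k=contour(b); (cx,cy),(w,h),a=cv2.minAreaRect(k)
        print(nm,s,c.round(1))
        for z in(0.0,.042,.05,.065):
            P=cast(m,cv2.boxPoints(((cx,cy),(w,h),a)),z); print("   z",z,"c",P.mean(0)[:2],"sides",np.linalg.norm(P[1]-P[0]),np.linalg.norm(P[2]-P[1]),"dir",np.degrees(np.arctan2(*(P[1]-P[0])[1::-1])))
big=cv2.resize(im[180:345,140:390],(800,528),interpolation=cv2.INTER_CUBIC); cv2.imwrite("pics/top0c.png",big)
E
```

```text
white [276 188  27  33 725] [289.2 204.1]
   z 0.0 c [0.682  0.0843] sides 0.06392798045273076 0.08050710931822375 dir -88.57371616837533
   z 0.042 c [0.6716 0.0818] sides 0.06209378093509366 0.07819722716596296 dir -88.57371616837536
   z 0.05 c [0.6696 0.0814] sides 0.06174440959840088 0.07775724961315135 dir -88.5737161683752
   z 0.065 c [0.6659 0.0805] sides 0.06108933834210191 0.07693229170162971 dir -88.57371616837521
white [335 190  32  64 575] [351.1 222.3]
   z 0.0 c [ 0.6433 -0.0709] sides 0.1600425521105255 0.039575823923874924 dir -16.955372469880192
   z 0.042 c [ 0.634  -0.0689] sides 0.1554506665260969 0.03844032806373378 dir -16.955372469880178
   z 0.05 c [ 0.6323 -0.0685] sides 0.15457602165287232 0.038224043137992554 dir -16.95537246988018
   z 0.065 c [ 0.6289 -0.0678] sides 0.15293606251557623 0.037818508902227814 dir -16.955372469880192
white [ 142  234   60   60 2709] [172.3 262.4]
   z 0.0 c [0.5283 0.3619] sides 0.14328754865560994 0.1435092802386417 dir -88.55938581649339
   z 0.042 c [0.5223 0.3515] sides 0.13917639183873134 0.13939176157582717 dir -88.55
[... 7019 characters left out ...]
015632179446524258 0.012407314412294555 dir -25.383971610760458
   z 0.05 c [ 0.4688 -0.0613] sides 0.015544224818115293 0.012337504522226471 dir -25.383971610760483
   z 0.065 c [ 0.4672 -0.0606] sides 0.015379309889848522 0.01220661097834881 dir -25.383971610760444
grey/dark [258 302  37  38 549] [275.7 320.3]
   z 0.0 c [0.3981 0.1054] sides 0.08562576512102817 0.08699302675907891 dir -88.53889597180316
   z 0.042 c [0.3958 0.1023] sides 0.08316902026580116 0.0844970529055441 dir -88.53889597180317
   z 0.05 c [0.3954 0.1018] sides 0.08270106886480554 0.08402162931439461 dir -88.53889597180316
   z 0.065 c [0.3946 0.1007] sides 0.0818236599879388 0.08313021008098942 dir -88.53889597180317
```

View pics/top0c.png

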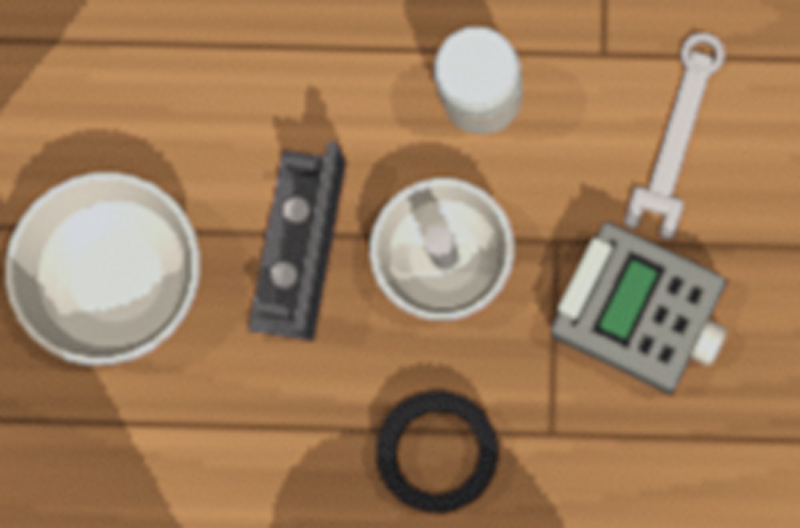

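The crop shows the stop's plate with its lane edge from crop px (345,158) to (313,338), the stem leaning clear of the small cover's rim, and the printer yawed with its key at (708,343). The measured rim diameters, 103 and 138 mm, match the given sizes. Small cover is at (0.542, 0.104), big at (0.521, 0.350). Moving above the stem.

{"name": "step_arm", "arguments": {"plan": [[39, -46, 0, 0, 0, 0], [78, -92, 0, 0, 0, 0], [117, -138, 0, 0, 0, 0], [156, -184, 0, 0, 0, 0], [195, -230, 0, 0, 0, 0], [234, -275, -5, 0, 0, 0], [272, -320, -10, 0, 0, 0], [309, -366, -20, 0, 0, 0], [309, -366, -31, 0, 0, 0], [309, -366, -31, 0, 0, 0], [309, -366, -31, 0, 0, 0]], "claw": 60, "squeeze": 40}}

```text
time_s: 1.48
eef_pos: [0.5418, 0.1052, 0.2006]
tool_rot: [0.228, 0.974, 0.0, -0.0]
contact_force: [-0.1, 0.2, 0.5]
finger_gap: 0.705
```

```bash
python3 - <<'E'
from h import *
np.set_printoptions(precision=4,suppress=True)
s=bot.sense(); print(s["time_s"],s["eef_pos"],s["tool_rot"],s["qpos"],s["contact_force"])
m=vision.camera_model("wrist"); im=vision.snapshot("wrist")[:,:,::-1]; cv2.imwrite("pics/w1.png",im); print(m)
t=vision.camera_model("top")
P=cast(t,[[247.8,229.4],[237.8,285.6]],.065); print("stop plate edge",P,np.linalg.norm(P[1]-P[0]))
print("printer",cast(t,[[330,249.4],[366.3,268.1],[350.3,302.5],[312.8,283.1]],.042))
E
```

```text
1.475 [0.5418 0.1052 0.2006] [ 0.2277  0.9737  0.0001 -0.0001] [ 0.0592  0.3603 -0.1361  1.0746  0.0002  0.5187] [-0.146   0.222   0.5038]
{'fx': 366.24826811793235, 'fy': 366.24826811793235, 'cx': 323.23362808095203, 'cy': 232.92555011083303, 'world_from_camera': array([[ 0.444 ,  0.8526,  0.2757,  0.4699],
       [ 0.896 , -0.4226, -0.136 ,  0.1392],
       [ 0.0005,  0.3074, -0.9516,  0.3432],
       [ 0.    ,  0.    ,  0.    ,  1.    ]])}
stop plate edge [[0.6027 0.1741 0.065 ]
 [0.4713 0.1909 0.065 ]] 0.1325195713329058
printer [[ 0.5644 -0.018   0.042 ]
 [ 0.5223 -0.1036  0.042 ]
 [ 0.4413 -0.0676  0.042 ]
 [ 0.484   0.0201  0.042 ]]
```

View pics/w1.png

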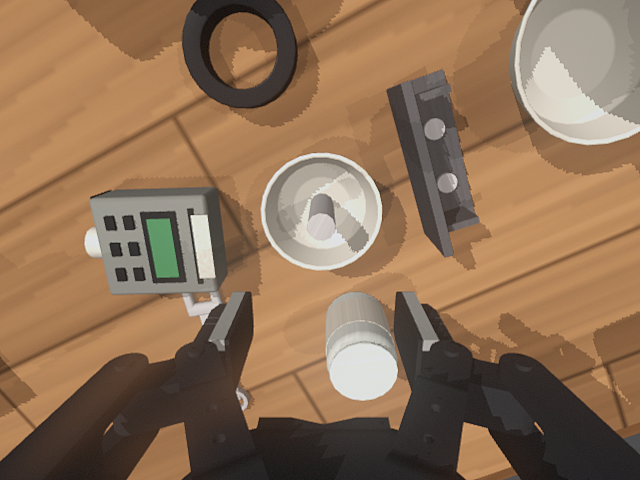

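The wrist picture shows the stem top at px (322,228), the small cover's rim centred at (322,211), the printer on the left, and the stop plate from about (388,90) to (447,253). I'll cast these points.

```bash
python3 - <<'E'
from h import *
np.set_printoptions(precision=4,suppress=True)
m=vision.camera_model("wrist"); im=cv2.imread("pics/w1.png"); hsv=cv2.cvtColor(im,cv2.COLOR_BGR2HSV)
print("stem",cast(m,[322,228],.079))
for (x0,x1,y0,y1,z,n) in((255,390,145,275,.042,"small"),(505,640,0,150,.05,"big")):
    w=(hsv[...,1]<60)&(hsv[...,2]>100); r=np.zeros_like(w); r[y0:y1,x0:x1]=1
    b=max(blobs(w&r),key=lambda b:b[1][4])[0]; k=cv2.convexHull(contour(b))[:,0]; k=k[(k[:,0]<638)&(k[:,1]>1)]
    P=cast(m,k,z)[:,:2].astype(np.float32); A=np.c_[2*P,np.ones(len(P))]; q=np.linalg.lstsq(A,(P**2).sum(1),rcond=None)[0]
    print(n,q[:2],"D",2*np.sqrt(q[2]+q[0]**2+q[1]**2))
P=cast(m,[[388,90],[447,254],[403,85],[455,250]],.065);print("stop",P,np.linalg.norm(P[1]-P[0]),np.degrees(np.arctan2(*(P[0]-P[1])[1::-1])))
# printer body
g=(hsv[...,1]<60)&(hsv[...,2]>60); g[:, :80]=0; r=np.zeros_like(g); r[180:300,80:232]=1
print("printer top",cast(m,[[94,193],[218,188],[226,293],[112,294]],.042),"key",cast(m,[92,243],.021))
cv2.imwrite("pics/w1c.png",cv2.resize(im[70:310,70:470],(800,480),interpolation=cv2.INTER_CUBIC))
E
```

```text
stem [[0.5428 0.1023 0.079 ]]
small [0.5415 0.1019] D 0.10330078568134707
big [0.5186 0.3459] D 0.14081117004312713
stop [[0.4757 0.1879 0.065 ]
 [0.6117 0.1817 0.065 ]
 [0.4774 0.1987 0.065 ]
 [0.6113 0.1888 0.065 ]] 0.13616999315901773 177.4082154187502
printer top [[ 0.4411 -0.0598  0.042 ]
 [ 0.4834  0.0351  0.042 ]
 [ 0.5698 -0.009   0.042 ]
 [ 0.5244 -0.1029  0.042 ]] key [[ 0.4767 -0.1046  0.021 ]]
```

View pics/w1c.png

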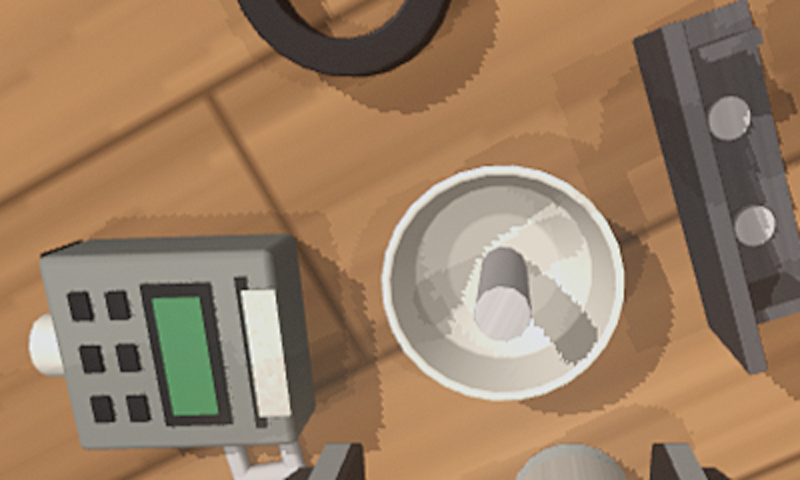

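The crop resolves the plate: its top lane edge runs from wrist px (401,85) to (445,256). The stem, at about (0.5425, 0.102), agrees with the rim fit. Descending to grasp.

{"name": "step_arm", "arguments": {"plan": [[0.5, -3, -30, 0, 0, 0], [0.5, -3, -70, 0, 0, 0], [0.5, -3, -110, 0, 0, 0], [0.5, -3, -140, 0, 0, 0], [0.5, -3, -155, 0, 0, 0], [0.5, -3, -155, 0, 0, 0], [0.5, -3, -155, 0, 0, 0]]}}

```text
time_s: 2.4
eef_pos: [0.5439, 0.1015, 0.0466]
tool_rot: [0.228, 0.974, 0.0, 0.001]
contact_force: [0.5, -0.1, 0.6]
finger_gap: 0.702
```

{"name": "step_arm", "arguments": {"plan": [[0, 0, 0, 0, 0, 0], [0, 0, 0, 0, 0, 0], [0, 0, 0, 0, 0, 0], [0, 0, 0, 0, 0, 0], [0, 0, 0, 0, 0, 0], [0, 0, 0, 0, 0, 0], [0, 0, 0, 0, 0, 0], [0, 0, 0, 0, 0, 0]], "claw": 10, "squeeze": 40}}

```text
time_s: 3.4
eef_pos: [0.5435, 0.1012, 0.0459]
tool_rot: [0.228, 0.974, 0.0, 0.001]
contact_force: [-0.9, -0.2, 6.4]
finger_gap: 0.245
```

```bash
python3 - <<'E'
from h import *
np.set_printoptions(precision=4,suppress=True)
T=np.array
m=vision.camera_model("wrist")
# wrist pose of picture w1 (recorded)
m["world_from_camera"]=T([[0.444,0.8526,0.2757,0.4699],[0.896,-0.4226,-0.136,0.1392],[0.0005,0.3074,-0.9516,0.3432],[0,0,0,1]])
for px,z in(([[401,85],[445,256]],.065),([[387.5,90],[426,235]],0.)):
    P=cast(m,px,z); print(P,np.linalg.norm(P[1]-P[0]),np.degrees(np.arctan2(*(P[1]-P[0])[1::-1])))
E
```

```text
[[0.4765 0.1974 0.065 ]
 [0.6123 0.1796 0.065 ]] 0.1369200162564234 -7.470480266776841
[[0.4766 0.1988 0.    ]
 [0.6163 0.18   0.    ]] 0.1409612336085607 -7.6564946414161765
```

Gripped: opening is about 21 mm, as the stem requires. The stop's yaw is −7.5°, its middle (0.545, 0.189), and its width reads 141 mm, as it must. Lifting and carrying across at a safe height.

{"name": "step_arm", "arguments": {"plan": [[0, 0, 5, 0, 0, 0], [0, 0, 25, 0, 0, 0], [0, 0, 55, 0, 0, 0], [0, 0, 85, 0, 0, 0], [0, 0, 105, 0, 0, 0], [0, 10, 110, 0, 0, 0], [-3, 35, 110, 0, 0, 0], [-6, 70, 110, 0, 0, 0], [-10, 110, 110, 0, 0, 0], [-14, 150, 110, 0, 0, 0], [-18, 190, 110, 0, 0, 0], [-18, 190, 110, 0, 0, 0]]}}

```text
time_s: 4.9
eef_pos: [0.5235, 0.294, 0.154]
tool_rot: [0.227, 0.974, -0.0, -0.001]
contact_force: [-0.0, -0.6, -1.2]
finger_gap: 0.245
```

```bash
python3 - <<'E'
from h import *
np.set_printoptions(precision=4,suppress=True)
s=bot.sense(); print(s["time_s"],s["eef_pos"],s["contact_force"],s["finger_gap"])
m=vision.camera_model("wrist"); im=vision.snapshot("wrist")[:,:,::-1]; cv2.imwrite("pics/w2.png",im); print(m["world_from_camera"])
im=vision.snapshot("top")[:,:,::-1]; cv2.imwrite("pics/t2.png",im)
E
```

```text
4.9 [0.5235 0.294  0.154 ] [-0.0099 -0.6135 -1.1813] 0.24454257168113794
[[ 0.442   0.854   0.2746  0.4517]
 [ 0.897  -0.4207 -0.1355  0.3278]
 [-0.0002  0.3062 -0.952   0.2967]
 [ 0.      0.      0.      1.    ]]
```

View pics/w2.png

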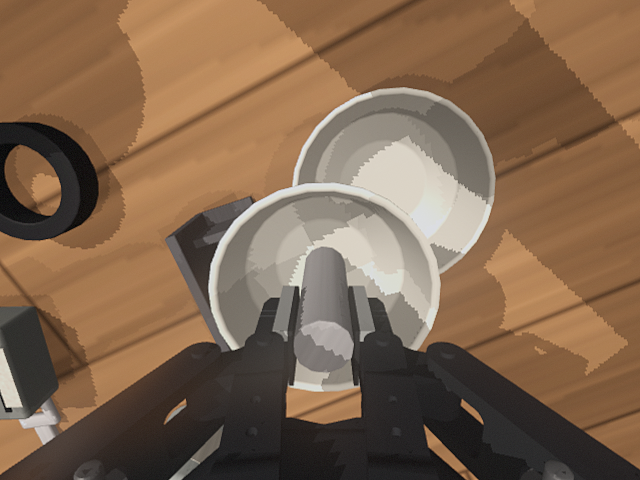

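The wrist picture shows the cover hanging by its stem with its rim near (325,285), and the big cover's rim behind it at (394,180). I'll fit both rims from the outline.

```bash
cat >> h.py <<'E'
def circ(P):
    P=P[:,:2]
    for _ in range(4):
        q=np.linalg.lstsq(np.c_[2*P,np.ones(len(P))],(P**2).sum(1),rcond=None)[0]
        r=np.sqrt(q[2]+q[0]**2+q[1]**2); e=abs(np.hypot(*(P-q[:2]).T)-r); P=P[e<=max(.0015,np.percentile(e,90))]
    return q[:2],2*r,len(P)
E
python3 - <<'E'
from h import *
np.set_printoptions(precision=4,suppress=True)
im=cv2.imread("pics/w2.png"); hsv=cv2.cvtColor(im,cv2.COLOR_BGR2HSV); m=vision.camera_model("wrist")
w=(hsv[...,1]<70)&(hsv[...,2]>105); w[390:]=0; w[:,:205]=0; w[:80]=0
b=max(blobs(w),key=lambda b:b[1][4])[0]; k=contour(b)
x,y=k.T
B=k[((y<178)|(x>446))&(x>290)]; S=k[(x<285)&(y>205)&(y<330)]
S=np.r_[S,k[(x>428)&(x<442)&(y>280)&(y<320)]]
print("big",circ(cast(m,B,.05)))
for z in(.145,.152,.158): print("small",z,circ(cast(m,S,z)))
im=cv2.imread("pics/t2.png"); hsv=cv2.cvtColor(im,cv2.COLOR_BGR2HSV); t=vision.camera_model("top")
w=(hsv[...,1]<60)&(hsv[...,2]>130); w[:225]=0; w[300:]=0; w[:,:130]=0;w[:,215:]=0
for b,s,c in blobs(w): print(s)
E
```

```text
big (array([0.5206, 0.3444]), np.float64(0.13848204057315117), 361)
small 0.145 (array([0.5241, 0.2895]), np.float64(0.10751432561388896), 217)
small 0.152 (array([0.5208, 0.2911]), np.float64(0.10256103962028618), 217)
small 0.158 (array([0.5179, 0.2926]), np.float64(0.09831536591147833), 217)
[177 233  34  55 825]
```

{"name": "step_arm", "arguments": {"plan": [[-1, 20, 0, 0, 0, 0], [-3, 45, 0, 0, 0, 0], [-3, 54, 0, 0, 0, 0], [-3, 54, -20, 0, 0, 0], [-3, 54, -50, 0, 0, 0], [-3, 54, -75, 0, 0, 0], [-3, 54, -90, 0, 0, 0], [-3, 54, -98, 0, 0, 0], [-3, 54, -101, 0, 0, 0], [-3, 54, -103, 0, 0, 0], [-3, 54, -104, 0, 0, 0], [-3, 54, -104, 0, 0, 0]]}}

```text
time_s: 6.5
eef_pos: [0.5221, 0.3454, 0.0516]
tool_rot: [0.228, 0.974, 0.0, 0.0]
contact_force: [0.7, -0.5, -1.9]
finger_gap: 0.247
```

{"name": "step_arm", "arguments": {"plan": [[0, 0, -0.5, 0, 0, 0], [0, 0, -1, 0, 0, 0], [0, 0, -1.5, 0, 0, 0], [0, 0, -1.5, 0, 0, 0]]}}

```text
time_s: 7.0
eef_pos: [0.5223, 0.3455, 0.0508]
tool_rot: [0.228, 0.974, 0.0, 0.0]
contact_force: [-1.2, -0.3, 8.6]
finger_gap: 0.246
```

```bash
python3 - <<'E'
from h import *
m=vision.camera_model("wrist"); im=vision.snapshot("wrist")[:,:,::-1]; cv2.imwrite("pics/w3.png",im)
E
```

```text
(no output)
```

View pics/w3.png

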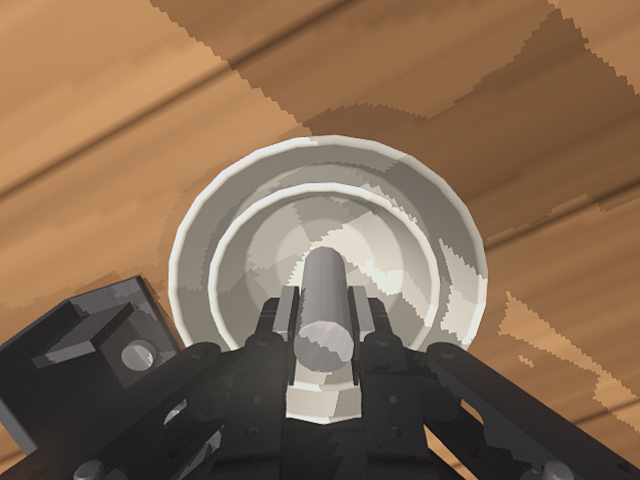

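The covers are nested: in the picture the side gaps are 38 and 48 px at about 0.44 mm/px, so they are some 4 mm off centre, and the touch came at +5 mm with 8.6 N. Releasing and rising straight up.

{"name": "step_arm", "arguments": {"plan": [[0, 0, 1, 0, 0, 0], [0, 0, 1, 0, 0, 0], [0, 0, 1, 0, 0, 0], [0, 0, 1, 0, 0, 0], [0, 0, 1, 0, 0, 0]], "claw": 60}}

```text
time_s: 7.68
eef_pos: [0.5219, 0.3452, 0.0507]
tool_rot: [0.228, 0.974, -0.0, -0.0]
contact_force: [-0.2, 0.7, -0.2]
finger_gap: 0.702
```

{"name": "step_arm", "arguments": {"plan": [[0, 0, 10, 0, 0, 0], [0, 0, 30, 0, 0, 0], [0, 0, 60, 0, 0, 0], [0, 0, 100, 0, 0, 0], [0, 0, 140, 0, 0, 0], [0, 0, 150, 0, 0, 0], [0, 0, 150, 0, 0, 0]]}}

```text
time_s: 8.55
eef_pos: [0.5222, 0.3454, 0.2015]
tool_rot: [0.228, 0.974, 0.0, 0.001]
contact_force: [0.9, -0.5, -0.3]
finger_gap: 0.699
```

```bash
python3 - <<'E'
from h import *
np.set_printoptions(precision=4,suppress=True)
m=vision.camera_model("wrist"); im=vision.snapshot("wrist")[:,:,::-1]; cv2.imwrite("pics/w4.png",im)
t=vision.snapshot("top")[:,:,::-1]; cv2.imwrite("pics/t4.png",t)
cv2.imwrite("pics/w4c.png",np.hstack([im[60:460,120:520],cv2.resize(t[180:340,100:260],(400,400))]))
E
```

```text
(no output)
```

View pics/w4c.png

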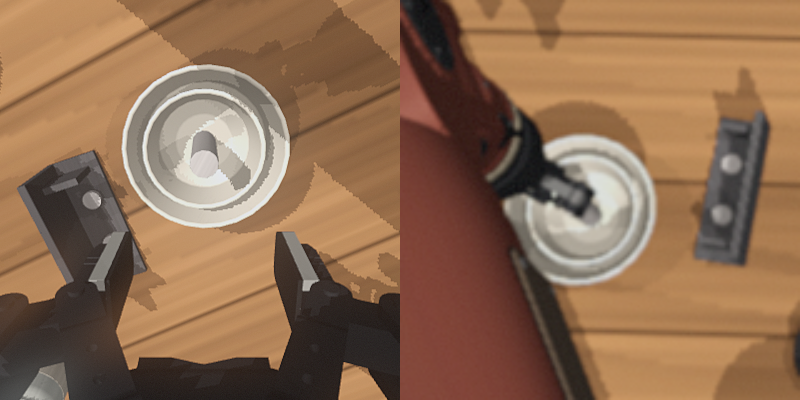

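The covers are nested concentrically and upright and the gripper is clear. Going to a point behind the printer, turning the tool to its yaw of about −25°.

{"name": "step_arm", "arguments": {"plan": [[-5, -40, 0, 0, 0, -9], [-10, -80, 0, 0, 0, -18], [-15, -125, 0, 0, 0, -27], [-20, -170, 0, 0, 0, -36], [-25, -215, 0, 0, 0, -45], [-30, -260, 0, 0, 0, -54], [-35, -305, 0, 0, 0, -63], [-40, -350, 0, 0, 0, -72], [-45, -395, -10, 0, 0, -80], [-53, -440, -30, 0, 0, -88.6], [-53, -457, -50, 0, 0, -88.6], [-53, -457, -50, 0, 0, -88.6]]}}

```text
time_s: 10.15
eef_pos: [0.4671, -0.1121, 0.1487]
tool_rot: [0.844, 0.536, -0.001, -0.002]
contact_force: [-0.1, -0.4, 0.6]
finger_gap: 0.702
```

```bash
python3 - <<'E'
from h import *
np.set_printoptions(precision=4,suppress=True)
s=bot.sense(); print(s["time_s"],s["eef_pos"],s["qpos"])
m=vision.camera_model("wrist"); im=vision.snapshot("wrist")[:,:,::-1]; cv2.imwrite("pics/w5.png",im); np.save("w5.npy",m["world_from_camera"]); print(m["world_from_camera"])
E
```

```text
10.15 [ 0.4671 -0.1121  0.1487] [-0.3878  0.2772 -0.4035  0.8946 -0.0001  1.6214]
[[ 0.9051 -0.403  -0.1352  0.5001]
 [-0.4251 -0.8618 -0.2767 -0.0419]
 [-0.005   0.3079 -0.9514  0.2913]
 [ 0.      0.      0.      1.    ]]
```

View pics/w5.png

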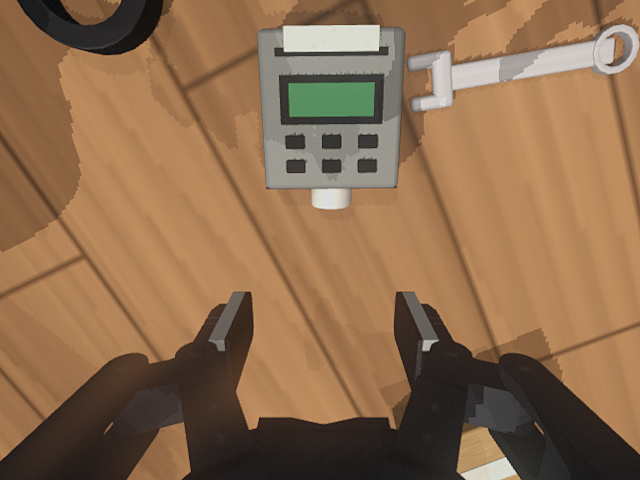

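The printer is almost square in the wrist view: back edge from (266,188) to (400,187), front from (260,30) to (404,28), key at (331,200), wrench clear on the right.

```bash
python3 - <<'E'
from h import *
np.set_printoptions(precision=4,suppress=True)
m=vision.camera_model("wrist")
P=cast(m,[[266,188],[399,187],[404,28],[260,30]],.042)[:,:2]; print(P)
ang=lambda v:np.degrees(np.arctan2(v[1],v[0]))
print("back mid",P[:2].mean(0),"front mid",P[2:].mean(0),"W",np.linalg.norm(P[1]-P[0]),np.linalg.norm(P[2]-P[3]),"L",np.linalg.norm(P[1]-P[2]))
print("yaw",ang(P[1]-P[0]),ang(P[2]-P[3]),ang(P[2:].mean(0)-P[:2].mean(0))-90)
k=cast(m,[[331,209]],.021)[0];print("key",k)
print("wrench end",cast(m,[[413,60],[413,104]],.008)[:,:2])
s=bot.sense();from scipy.spatial.transform import Rotation as R
print("tool y",ang(R.from_quat(s["tool_rot"]).as_matrix()[:2,1]),s["eef_pos"])
E
```

```text
[[ 0.4434 -0.0678]
 [ 0.5269 -0.106 ]
 [ 0.5654 -0.0163]
 [ 0.4856  0.02  ]]
back mid [ 0.4851 -0.0869] front mid [0.5255 0.0018] W 0.09185101261344225 0.08765948265173874 L 0.09768494365592476
yaw -24.61755287911666 -24.422615150932867 -24.460549616140298
key [ 0.476  -0.1053  0.021 ]
wrench end [[ 0.5727 -0.0344]
 [ 0.5622 -0.062 ]]
tool y -25.057985888328368 [ 0.4678 -0.1114  0.1498]
```

Printer back middle is (0.485, −0.087) at yaw −24.5°; sizes read 92 × 98 mm, as they should. A gentle arc from heading 24.5° to 7.5° brings it square onto the stop. I'll descend with the fingers straddling the key.

{"name": "step_arm", "arguments": {"plan": [[4, -3, -30, 0, 0, 0.5], [4, -3, -70, 0, 0, 0.5], [4, -3, -105, 0, 0, 0.5], [4, -3, -130, 0, 0, 0.5], [4, -3, -140, 0, 0, 0.5], [4, -3, -140, 0, 0, 0.5]]}}

```text
time_s: 10.95
eef_pos: [0.4731, -0.1142, 0.011]
tool_rot: [0.841, 0.541, -0.0, -0.0]
contact_force: [0.0, 0.5, 0.6]
finger_gap: 0.702
```

```bash
python3 - <<'E'
import numpy as np
r=np.radians; y=lambda h:np.array([np.sin(r(h)),np.cos(r(h))]); B0=np.array([.485,-.087])*1000
start=np.array([472.7,-115.1]); 
def tcp(s):
    if s<0: return B0+(s-11)*y(24.5),0
    n=200; hs=24.5-17*(np.linspace(0,s,n)+0)/183.7; B=B0+np.trapezoid(np.array([y(h) for h in hs]),dx=s/(n-1),axis=0) if s>0 else B0
    h=24.5-17*s/183.7; return B-11*y(h),24.5-h
for s in[-10,-4,0]+list(range(10,184,10))+[183.7]:
    p,a=tcp(s); print(s,(p-start).round(1),round(a,1))
E
```

```text
-10 [3.6 9. ] 0
-4 [ 6.1 14.5] 0
0 [ 7.7 18.1] 0.0
10 [12.  27.2] 0.9
20 [16.1 36.3] 1.9
30 [20.  45.5] 2.8
40 [23.8 54.7] 3.7
50 [27.4 64. ] 4.6
60 [30.9 73.4] 5.6
70 [34.3 82.8] 6.5
80 [37.5 92.3] 7.4
90 [ 40.5 101.9] 8.3
100 [ 43.4 111.4] 9.3
110 [ 46.1 121.1] 10.2
120 [ 48.7 130.7] 11.1
130 [ 51.1 140.4] 12.0
140 [ 53.3 150.2] 13.0
150 [ 55.4 159.9] 13.9
160 [ 57.4 169.8] 14.8
170 [ 59.1 179.6] 15.7
180 [ 60.8 189.5] 16.7
183.7 [ 61.3 193.1] 17.0
```

{"name": "step_arm", "arguments": {"plan": [[3.6, 9, 0, 0, 0, 0], [6, 14.5, 0, 0, 0, 0], [7.7, 18, 0, 0, 0, 0], [10, 22.5, 0, 0, 0, 0.5], [12, 27, 0, 0, 0, 0.9], [16, 36.3, 0, 0, 0, 1.9], [20, 45.5, 0, 0, 0, 2.8], [23.8, 54.7, 0, 0, 0, 3.7], [27.4, 64, 0, 0, 0, 4.6], [30.9, 73.4, 0, 0, 0, 5.6], [34.3, 82.8, 0, 0, 0, 6.5], [34.3, 82.8, 0, 0, 0, 6.5]]}}

```text
time_s: 12.45
eef_pos: [0.5073, -0.0308, 0.0107]
tool_rot: [0.809, 0.588, 0.0, -0.0]
contact_force: [-0.6, -0.1, -0.2]
finger_gap: 0.707
```

```bash
python3 - <<'E'
from h import *
im=vision.snapshot("wrist")[:,:,::-1]; t=vision.snapshot("top")[:,:,::-1]
np.save("w6.npy",vision.camera_model("wrist")["world_from_camera"]);cv2.imwrite("pics/w6.png",im);cv2.imwrite("pics/t6.png",t)
cv2.imwrite("pics/c6.png",np.hstack([cv2.resize(im,(533,400)),cv2.resize(t[180:360,200:320],(267,400))]))
E
```

```text
(no output)
```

View pics/c6.png

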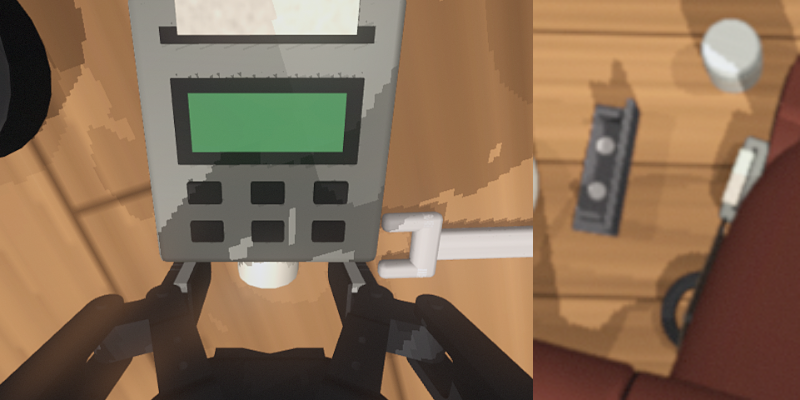

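The printer is following squarely: the key is centred between the fingers, both fingers sit on the back end, and the wrench is clear at the right. Continuing along the arc.

{"name": "step_arm", "arguments": {"plan": [[3.2, 9.5, 0, 0, 0, 0.9], [6.2, 19, 0, 0, 0, 1.8], [9.1, 28.6, 0, 0, 0, 2.8], [11.8, 38.3, 0, 0, 0, 3.7], [14.4, 48, 0, 0, 0, 4.6], [16.8, 57.6, 0, 0, 0, 5.5], [19, 67.4, 0, 0, 0, 6.5], [21.1, 77.1, 0, 0, 0, 7.4], [23, 87, 0, 0, 0, 8.3], [24, 92, 0, 0, 0, 8.8], [24.8, 96.8, 0, 0, 0, 9.2], [24.8, 96.8, 0, 0, 0, 9.2]]}}

```text
time_s: 14.05
eef_pos: [0.5321, 0.0653, 0.0108]
tool_rot: [0.759, 0.651, 0.0, -0.0]
contact_force: [-0.0, -0.6, 0.4]
finger_gap: 0.699
```

{"name": "step_arm", "arguments": {"plan": [[0.8, 4, 0, 0, 0, 0.5], [1.3, 8, 0, 0, 0, 1], [1.8, 11, 0, 0, 0, 1.3], [1.8, 11, 0, 0, 0, 1.3]]}}

```text
time_s: 14.55
eef_pos: [0.5339, 0.0762, 0.0108]
tool_rot: [0.752, 0.66, 0.0, -0.0]
contact_force: [-0.1, 0.1, -0.8]
finger_gap: 0.701
```

{"name": "step_arm", "arguments": {"plan": [[0.2, 1, 0, 0, 0, 0], [0.3, 2, 0, 0, 0, 0], [0.3, 2, 0, 0, 0, 0]]}}

```text
time_s: 14.92
eef_pos: [0.5342, 0.0778, 0.0108]
tool_rot: [0.752, 0.659, 0.0, -0.0]
contact_force: [-1.3, -2.5, -0.0]
finger_gap: 0.703
```

{"name": "step_arm", "arguments": {"plan": [[0.1, 1, 0, 0, 0, 0], [0.2, 2, 0, 0, 0, 0], [0.2, 2, 0, 0, 0, 0]]}}

```text
time_s: 15.3
eef_pos: [0.5341, 0.0783, 0.0108]
tool_rot: [0.752, 0.659, -0.001, 0.001]
contact_force: [-1.8, -9.7, 2.3]
finger_gap: 0.702
```

```bash
python3 - <<'E'
from h import *
from scipy.spatial.transform import Rotation as R
s=bot.sense(); v=R.from_quat(s["tool_rot"]).as_matrix()[:,1]; print(np.degrees(np.arctan2(v[1],v[0])),s["contact_force"],s["moment"],s["eef_pos"])
im=vision.snapshot("scene")[:,:,::-1]; w=vision.snapshot("wrist")[:,:,::-1]
cv2.imwrite("pics/c7.png",np.hstack([cv2.resize(im[170:330,220:440],(550,400),interpolation=cv2.INTER_CUBIC),cv2.resize(w,(250,188))[[min(i,187) for i in range(400)]]]))
E
```

```text
-7.570858107309835 [-1.82188541 -9.74432138  2.25383116] [-1.86483914  0.33995712 -0.08631737] [0.53405661 0.07828559 0.01084308]
```

View pics/c7.png

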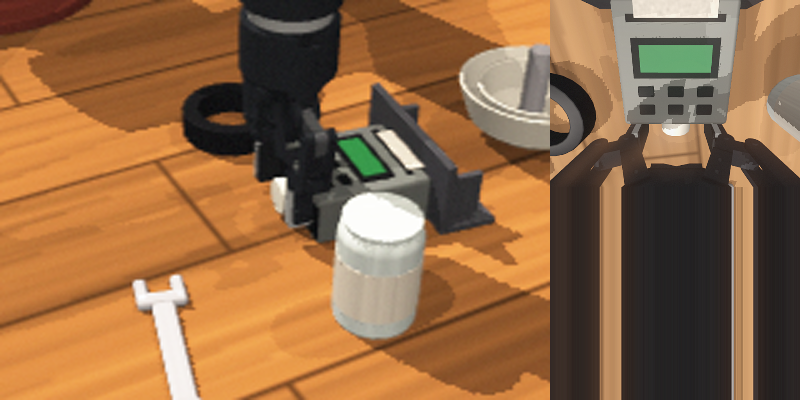

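The printer is against the stop at 9.7 N with tool yaw −7.6°, and the key is centred between the fingers. Backing off, shutting the fingers, then pressing the key.

{"name": "step_arm", "arguments": {"plan": [[-0.7, -5, 0, 0, 0, 0], [-2, -15, 0, 0, 0, 0], [-3.6, -27, 0, 0, 0, 0], [-5, -38, 0, 0, 0, 0], [-5, -38, 0, 0, 0, 0]]}}

```text
time_s: 16.02
eef_pos: [0.5293, 0.0409, 0.0108]
tool_rot: [0.752, 0.659, 0.0, -0.0]
contact_force: [-0.1, 0.3, -0.6]
finger_gap: 0.704
```

{"name": "step_arm", "arguments": {"plan": [[0, 0, 0, 0, 0, 0], [0, 0, 0, 0, 0, 0], [0, 0, 0, 0, 0, 0], [0, 0, 0, 0, 0, 0], [0, 0, 0, 0, 0, 0], [0, 0, 0, 0, 0, 0], [0, 0, 0, 0, 0, 0], [0, 0, 0, 0, 0, 0]], "claw": 0}}

```text
time_s: 17.02
eef_pos: [0.5294, 0.0418, 0.0108]
tool_rot: [0.752, 0.659, 0.0, -0.0]
contact_force: [0.5, -0.3, 0.3]
finger_gap: -0.001
```

{"name": "step_arm", "arguments": {"plan": [[1, 8, 0, 0, 0, 0], [1.8, 14, 0, 0, 0, 0], [2.3, 18, 0, 0, 0, 0], [2.7, 21, 0, 0, 0, 0], [2.9, 23, 0, 0, 0, 0], [2.9, 23, 0, 0, 0, 0]]}}

```text
time_s: 17.77
eef_pos: [0.5322, 0.0645, 0.0108]
tool_rot: [0.752, 0.659, -0.0, 0.0]
contact_force: [-0.2, -3.5, 1.4]
finger_gap: 0.001
```

{"name": "step_arm", "arguments": {"plan": [[0.3, 2, 0, 0, 0, 0], [0.6, 4, 0, 0, 0, 0], [0.9, 6, 0, 0, 0, 0], [1, 7.5, 0, 0, 0, 0], [1.1, 8.5, 0, 0, 0, 0], [1.1, 8.5, 0, 0, 0, 0]]}}

```text
time_s: 18.52
eef_pos: [0.533, 0.0705, 0.0108]
tool_rot: [0.752, 0.659, -0.002, 0.002]
contact_force: [-2.2, -18.2, 4.2]
finger_gap: -0.001
```

The force rose to 18 N and the tip stalled at y = 0.0705 (0.0703 expected for fully in). Holding for a second, then backing off smoothly.

{"name": "step_arm", "arguments": {"plan": [[0, 0.3, 0, 0, 0, 0], [0, 0.3, 0, 0, 0, 0], [0, 0.3, 0, 0, 0, 0], [0, 0.3, 0, 0, 0, 0], [0, 0.3, 0, 0, 0, 0], [0, 0.3, 0, 0, 0, 0], [0, 0.3, 0, 0, 0, 0], [0, 0.3, 0, 0, 0, 0]]}}

```text
time_s: 19.52
eef_pos: [0.5329, 0.0705, 0.0108]
tool_rot: [0.753, 0.658, -0.002, 0.002]
contact_force: [-3.2, -18.6, 3.8]
finger_gap: -0.0
```

{"name": "step_arm", "arguments": {"plan": [[-0.3, -2, 0, 0, 0, 0], [-0.6, -4, 0, 0, 0, 0], [-0.8, -6, 0, 0, 0, 0], [-1.1, -8, 0, 0, 0, 0], [-1.3, -10, 0, 0, 0, 0], [-1.6, -12, 0, 0, 0, 0], [-2.6, -20, 0, 0, 0, 0], [-4.5, -35, 0, 0, 0, 0], [-7, -55, 0, 0, 0, 0], [-7, -55, 50, 0, 0, 0], [-7, -55, 100, 0, 0, 0], [-7, -55, 100, 0, 0, 0]]}}

```text
time_s: 21.02
eef_pos: [0.529, 0.0176, 0.1145]
tool_rot: [0.752, 0.659, 0.002, 0.002]
contact_force: [-0.1, -0.0, -0.6]
finger_gap: -0.0
```

```bash
python3 - <<'E'
from h import *
w=vision.snapshot("wrist")[:,:,::-1]; np.save("w8.npy",vision.camera_model("wrist")["world_from_camera"]); cv2.imwrite("pics/w8.png",w)
E
```

```text
(no output)
```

View pics/w8.png

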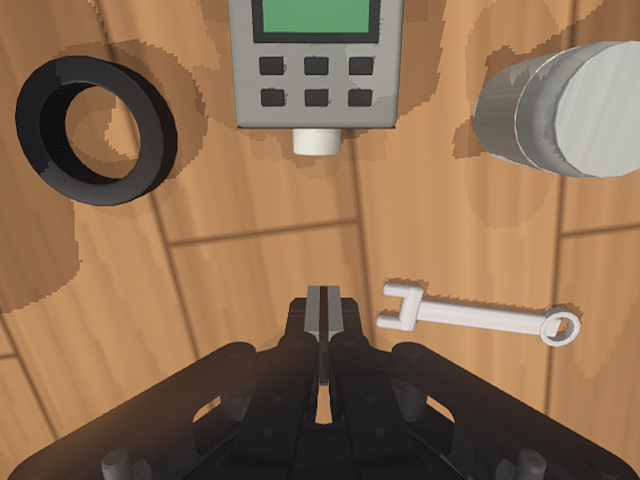

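Key out again at px (317,142), back edge from (240,126) to (397,127), bystanders in place. A last numeric check, with no more viewing (12 used).

```bash
python3 - <<'E'
from h import *
np.set_printoptions(precision=4,suppress=True)
m=vision.camera_model("wrist"); m["world_from_camera"]=np.load("w8.npy")
P=cast(m,[[240,126],[397,127]],.042); K=cast(m,[[317,155]],.021)[0]; M=P.mean(0)
a=np.radians(-7.5); x=np.array([np.cos(a),np.sin(a)]); y=np.array([-x[1],x[0]]); S=np.array([.545,.189])
v=(P[1]-P[0])[:2]
print("back",P[:,:2],"W",np.linalg.norm(v),"yaw",np.degrees(np.arctan2(v[1],v[0])))
print("front y in stop",(M[:2]-S)@y+.1,"x",(M[:2]-S)@x,"key out",(M[:2]-K[:2])@y)
E
```

```text
back [[0.4901 0.0951]
 [0.577  0.083 ]] W 0.08774206782809796 yaw -7.921124153033837
front y in stop -0.0005463005227805823 x 0.0016792688937136804 key out 0.017825182399730122
```

The printer's front reads 0.5 mm off the stop and within 0.5° of square, and the key stands out about 16–18 mm. The robot is clear, so I'm handing in.

```bash
python3 -c "
from rig import order
print(order.close_job())"
```

```text
the job is handed in; nothing more can be done
None
```

The job is done and handed in at about 21 s of the 61 s allowed; no verdict is reported.

- **Covers:** I lifted the small cover by its stem and set it upside down inside the big one. It touched down at 8.6 N. After release the wrist picture showed the two nested, a few mm off centre and upright.
- **Printer and key:** I pushed the printer along an arc with the fingers either side of its key until it met the stop at 9.7 N. With shut fingers I then held the key in at about 18 N for a second and backed off.
- **Last checks:** The printer's front read 0.5 mm from the stop face, 2 mm off the plate's middle and about 0.4° from square. The key was out: it measured about 18 mm against 16 mm nominal, which is within camera error. The tape roll, can and wrench looked unmoved in the last wrist picture, and the robot was clear.

**Not confirmed or in disagreement:**
- The top and wrist cameras disagreed by about 5 mm on the big cover. I used the wrist value, and the nesting came out well.
- The printer's width read 88 mm in the last picture against 92 mm actual, because its edges were picked by eye.
- The key's travel was judged only from the force and from where the fingertips stopped.
- The carton was not looked at again, but the arm never went near it.

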